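Start the gear-shaft run-in stand

TASK

Start the gear-shaft run-in stand with the closed fingertips: first push the clutch plunger on the cast block fully down, then tip the isolator rocker fully over to ON by pressing its raised half, then press the square START key on the pendant fully down for a moment and let it spring back. Do not press the round mushroom STOP button; leave the pendant lying where it is, and do not disturb the loose parts around.

Things in the scene. Friction and masses are not known exactly. Their poses are not given: they have to be found in the camera images.
- clutch_top (a point): Centre of the flat top of the clutch plunger: a steel knob 46 mm across and 12 mm thick on a 20 mm stem, standing upright in the collar of a fixed grey cast block (90 x 90 x 45 mm). The top is 79 mm above the bench when fully up and 63 mm when fully down, when its head rests on the collar.
- clutch (a joint): Clutch plunger travel, m: 0 fully up, 0.016 fully down (clutched in). It starts up or a few mm down, slides straight down against about 3 N of friction all the way and stays where it is left.
- rocker_box: Isolator box, fixed, grey plastic, 115 mm (its x) x 64 x 45 mm high, with a black V-shaped rocker 72 x 40 mm along its top. Origin at the centre of its underside, below the pivot; the ON half is towards its +x, marked with a straight white bar and starting tilted up by about 20 degrees; the OFF half, with a white ring, starts about level.
- rocker_on (a point): Middle of the upper face of the rocker's ON half (36 x 40 mm), 24 mm from the pivot. It starts about 65 mm above the bench; fully on, this half is level, its face 56 mm above the bench. Press the raised half straight down near this point: about 3 N; it stays where it is left.
- rocker (a joint): Isolator rocker angle, rad: 0 fully off, 0.4 fully on. It starts at or near off.
- start_top (a point): Centre of the top of the START key: the black square key, 26 x 26 mm, standing 12 mm proud of the top of the pendant (its top 56 mm above the bench).
- start (a joint): START key travel, m: 0 up, 0.006 fully down; springs back. Starts to move at about 2 N, fully down at 6 N.
- stop_top (a point): Centre of the top of the STOP button: the round mushroom head, 42 mm across, 24 mm proud of the pendant's top, 92 mm from the START key. Not to be pressed.
- stop (a joint): STOP button travel, m: 0 up, 0.006 fully down; springs back.
- pendant: Loose hand-control pendant of grey plastic lying on the bench, 66 mm (its x) x 170 mm (its y) x 44 mm high, about 0.8 kg. Origin at the centre of its underside. The START key is 46 mm from the centre towards +y, where the short cable stub leaves the case; the STOP mushroom is 46 mm towards -y.
- gear_large: Bystander: dark steel gear lying flat, 88 mm across, 22 mm thick with a 10 mm hub. Origin at the centre of its underside.
- gear_small: Bystander: dark steel gear lying flat, 64 mm across, 30 mm thick with a 10 mm hub. Origin at the centre of its underside.
- bearing: Bystander: small ball bearing lying flat, 36 mm across, 14 mm high. Origin at the centre of its underside.
- hex_nut: Bystander: steel nut lying flat, 35 mm across, 12 mm high. Origin at the centre of its underside.
- synchro_ring: Bystander: brass ring lying flat, 84 mm across, 10 mm high. Origin at the centre of its underside.
- spacer_ring: Bystander: steel ring lying flat, 68 mm across, 14 mm high. Origin at the centre of its underside.
- grease_tin: Bystander: upright grey tin, 76 mm across, 75 mm high. Origin at the centre of its underside.
- squeeze_bottle: Bystander: upright black bottle, 60 mm across, 160 mm high. Origin at the centre of its underside.
There are look-alikes about, which are no part of the job. What is shaped like the pendant but blue or orange is not meant.

How it is judged:
On the way, in this order (a step that is already met when the one before it is completed fails the run):
1. the clutch plunger is fully down (value of joint clutch above 0.0135 m), for 0.1 s.
2. the isolator rocker is fully on (value of joint clutch above 0.0135 m and value of joint rocker above 0.34 rad), for 0.1 s.
3. the START key is pressed fully down, with clutch and isolator on (all of step 2 and value of joint start above 0.0045 m), for 0.05 s.
At the end, for the whole second after the job is handed in: clutch plunger within 2.5 mm of fully down, rocker within 0.06 rad of fully on, START pressed at least 4.5 mm and sprung back up to within 1.5 mm, STOP up; pendant flat, at rest and within 25 mm of its start; bystanders within 25 mm of where they started (all of step 2 and value of joint each of start, stop below 0.0015 m and distance of each of pendant, gear_large, gear_small, bearing, hex_nut, synchro_ring, spacer_ring, grease_tin, squeeze_bottle from where it was at the start of the episode below 0.025 m and angle between pendant's own z axis and vertical below 0.08 rad and linear speed of pendant below 0.01 m/s); the robot touches nothing.
It fails at once if the isolator is tipped over before the clutch is down (value of joint rocker above 0.2 rad and value of joint clutch below 0.011 m).
It fails at once if START is pressed before the clutch is down and the isolator on (value of joint start above 0.003 m and (value of joint rocker below 0.3 rad or value of joint clutch below 0.011 m)).
It fails at once if STOP is pressed (value of joint stop above 0.003 m).
It fails at once if the pendant is lifted, tipped or pushed away (height (world z) of pendant above 0.008 m or angle between pendant's own z axis and vertical above 0.15 rad or distance of pendant from where it was at the start of the episode above 0.03 m).
It fails at once if a loose part is moved, lifted or knocked over (distance of any of gear_large, gear_small, bearing, hex_nut, synchro_ring, spacer_ring, grease_tin, squeeze_bottle from where it was at the start of the episode above 0.025 m or angle between any of gear_large, gear_small, bearing, hex_nut, synchro_ring, spacer_ring, grease_tin, squeeze_bottle's own z axis and vertical above 0.35 rad).
It also fails if it takes over 64 s, if anything falls off the work surface, if the arm or the gripper's body presses on something with over 40 N, if the wrist force passes 120 N, or if a joint passes its speed limit or range.

ROBOT

A 6-joint arm with a two-finger parallel gripper is mounted at the origin on the work surface. World frame = base frame: x ahead of the robot, y to its left, z up, the work surface at z = 0. Lengths are in m, angles in rad, forces in N, time in s.
With the tool pointing down it reaches from about 0.225 to 0.875 m from the base axis. Payload 3.4 kg.
Tool frame: the origin (TCP) lies at the very end of the fingers, on their centre line; the grasp point (between the pads) lies 19 mm behind it; z points along the fingers, x is the direction in which the jaws open and shut, and the axes are right-handed (so a half turn about z gives the same grasp; the last joint's range is limited). The gripper opens to 85 mm and grips with 20 to 120 N. Pads are 22 mm wide; open, the fingers measure 114 mm over their backs; the gripper's body (76 mm by 85 mm) begins 54 mm behind the grasp point. The pads swing forward as they close: fully open they stand 13 mm farther back than shut.
Start: joints at [-1.338, 0.276, 1.505, -0, 1.361, -0.121], TCP at [0.199, -0.539, 0.231] pointing down, gripper open.
Joint ranges: [-2.89, 2.89], [-0.75, 2.08], [0.22, 2.7], [-1.18, 4.32], [0.11, 2.71], [-2.7, 2.7]. Speed limits (rad/s): [2.57, 2.57, 3.14, 3.14, 3.14, 3.14].

INTERFACE

Orientations are given as a unit quaternion [w, x, y, z].
In Python, from rig import manip gives the robot as it stands.
- The arm moves only by the tool send_rows, never from a script. Its argument "increments" is a list of rows, each a list of 5 numbers: the opening, from 0 (shut) to 1 (fully open), then the shift along the tool's x, y, z in m, then the turn about the tool's z in rad. A call has 1 to 8 rows; each row shifts and turns the commanded pose from where the row before left it, along the tool's axes as they then stand; what a row does not reach is not made up. A row lasts 1/8 s, in which the tool goes at most 62.5 mm and 10.7 degrees, less where a joint would pass 70% of its speed; a pose out of reach is approached as far as the arm can. A call is refused whole if a number of a shift passes 0.0625 or a number of a turn 0.188, either way. A call with a gripper value outside its range is refused whole. The fingers move at their own pace and stop on an object; "squeeze" is the grip in N (left out, the last holds). Time passes only in rows, so rows that do not move let the fingers close. It gives the time, the measured TCP pose, the force and the opening at its end, in the units of the state.
- manip.get_state(): the state, without advancing time (a new reading comes with each control period).
- manip.get_image(name): name is "side" or "top" or "wrist"; returns the picture (384x512x3 uint8, red, green, blue); there is no depth.
- manip.calibration(name): a dict with "fx", "fy", "cx", "cy" (pixels), "camera_from_world" (4x4, takes a point from world to camera coordinates). Camera axes: x right, y up, looking along -z (the intrinsics and any distortion apply to the point x, -y, -z); pixel columns grow to the right and rows downward; lengths in m; the calibration is good to about 2 mm. The wrist camera is an equidistant fisheye: a pixel r from the principal point sees the ray r / f radians off the axis. A picture is of the moment at which its call begins: read the wrist's pose just before it. calibration takes no time and is no camera call; for the wrist camera it gives the pose at the moment of the call.
- manip.sign_off(): hands the job in, once; it reports no verdict.
The state is a dict: "clock": time; "qpos": joint angles; "qd": joint speeds; "effort": joint torques, N m; "position": TCP position; "ee_rot": TCP orientation; "contact_force": force on the tool from outside, world axes, zero at the start; "moment": the same for the moment, N m; "width": finger opening in m.
Only numpy, scipy, OpenCV 4.12 (cv2) and the standard library are available. Lean on these libraries where they do the work, as an engineer would, in place of code of your own. Each camera call takes 0.05 s, during which the arm holds its last target.

## Working session

There is one attempt and no reset: what is moved stays moved. The work goes in short steps, Python scripts to look and compute and a tool call to move; the robot and the scene stay as the last step left them, time stands still between calls to the robot, and variables do not carry over. Pictures are saved under pics/ and viewed, and the job is handed in when it is done.

Besides the shell and the picture viewer there is one more tool, called after "Emit:" as name(argument=value, ...) on one line, values as JSON. send_rows: Moves the arm, as the interface text tells. Its arguments: {"type":"object","properties":{"increments":{"type":"array","items":{"type":"array","items":{"type":"number"}}},"squeeze":{"type":"number"}},"required":["increments"]}

```bash
mkdir -p pics; ls; python3 - <<'E'
from rig import manip
import cv2
s=manip.get_state();print({k:s[k] for k in('clock','position','ee_rot','contact_force','width')})
for n in('side','top','wrist'):
    c=manip.calibration(n);print(n,c)
    cv2.imwrite(f'pics/{n}0.png',cv2.cvtColor(manip.get_image(n),cv2.COLOR_RGB2BGR))
E
```

```text
pics
{'clock': 0.0, 'position': array([ 0.19912569, -0.5388598 ,  0.23043159]), 'ee_rot': array([-6.31660085e-04,  8.20510524e-01, -5.71630679e-01, -6.68426955e-04]), 'contact_force': array([ 0.60487449, -0.15981821,  0.58512092]), 'width': 0.08541609064467481}
side {'fx': 366.6273141113999, 'fy': 366.6273141113999, 'cx': 251.3299990878664, 'cy': 187.10532299574666, 'camera_from_world': array([[-8.76854153e-01, -4.80756302e-01,  4.14978658e-04,
         4.59626703e-01],
       [ 3.54515382e-01, -6.46019111e-01,  6.76001592e-01,
        -2.37406639e-01],
       [-3.24723942e-01,  5.92901919e-01,  7.36900045e-01,
        -9.49024804e-01],
       [ 0.00000000e+00,  0.00000000e+00,  0.00000000e+00,
         1.00000000e+00]])}
top {'fx': 362.09845461368235, 'fy': 362.09845461368235, 'cx': 255.0384353455844, 'cy': 189.14242464392842, 'camera_from_world': array([[ 0.0140729 , -0.99988554,  0.00555454,  0.00365373],
       [ 0.998936  ,  0.0143031 ,  0.04384398, -0.51134322],
       [-0.04391841,  0.00493162,  0.99902295, -1.21617603],
       [ 0.        ,  0.        ,  0.        ,  1.        ]])}
wrist {'fx': 297.3186396354542, 'fy': 297.3186396354542, 'cx': 255.70861226206998, 'cy': 194.71734105573753, 'camera_from_world': array([[ 0.34626147, -0.9381373 , -0.00118182, -0.57374367],
       [ 0.89882997,  0.33211365, -0.28601609,  0.03696351],
       [ 0.26871486,  0.09797409,  0.95822409, -0.37890392],
       [ 0.        ,  0.        ,  0.        ,  1.        ]])}
```

View pics/top0.png

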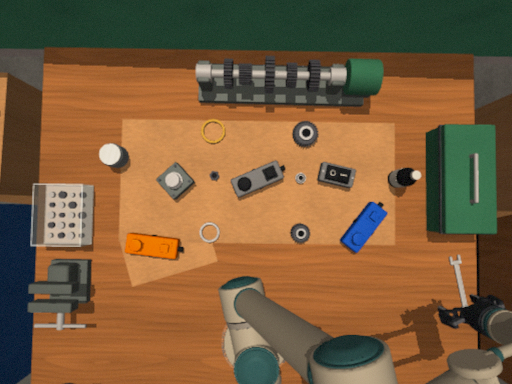

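View pics/side0.png

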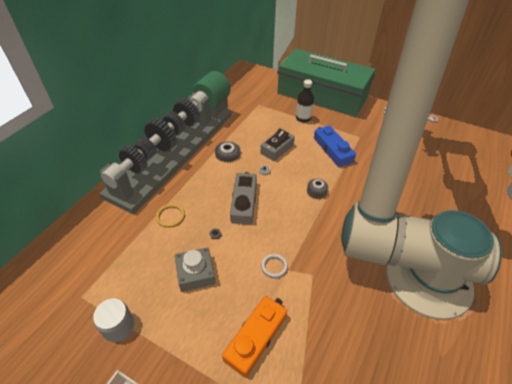

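View pics/wrist0.png

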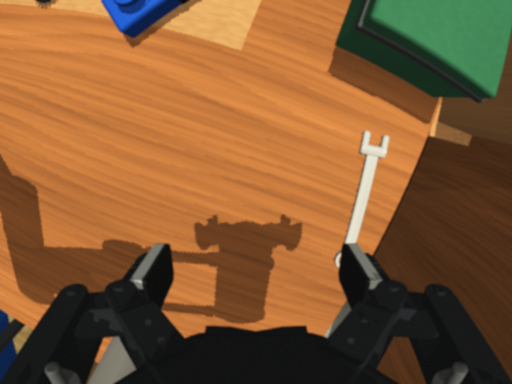

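Top view: the grey pendant is at (258,179). The blue (364,227) and orange (153,246) look-alikes are excluded by colour. The clutch knob is at (173,181) and the rocker box at (337,175). I'll confirm with an enlarged crop.

```bash
python3 - <<'E'
import cv2,numpy as np
t=cv2.imread('pics/top0.png');s=cv2.imread('pics/side0.png')
def cr(im,x,y,w,h,f): return cv2.resize(im[y:y+h,x:x+w],(w*f,h*f),interpolation=cv2.INTER_CUBIC)
a=cr(t,150,145,100,60,4);b=cr(t,225,145,100,60,4) ;c=cr(t,300,145,100,60,4);d=cr(s,165,125,133,80,3)
d=cv2.resize(d,(400,240))
cv2.imwrite('pics/crop0.png',np.vstack([np.hstack([a,b]),np.hstack([c,d])]))
E
```

```text
(no output)
```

View pics/crop0.png

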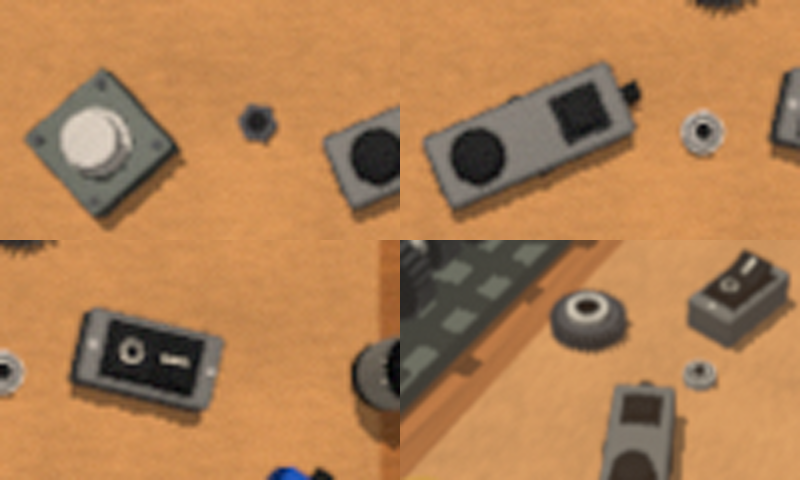

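The crop confirms it. The grey pendant has the square START key next to the cable stub at about (270,172) and the round STOP at about (244,184). The rocker's white bar (ON) is at about (344,175), and its ring (OFF) is at about (332,173). Next I'll measure these positions.

```bash
cat > h.py <<'E'
import cv2,numpy as np
from rig import manip
def ray(n,u,v,cal=None):
    c=cal or manip.calibration(n);T=c['camera_from_world'];R=T[:3,:3];o=-R.T@T[:3,3]
    x,y=(u-c['cx'])/c['fx'],(v-c['cy'])/c['fy']
    if n=='wrist':
        r=np.hypot(x,y);k=np.tan(r)/r if r>1e-6 else 1;x,y=x*k,y*k
    return o,R.T@np.array([x,-y,-1.])
def onz(n,u,v,z,cal=None):
    o,d=ray(n,u,v,cal);return o+d*(z-o[2])/d[2]
def proj(n,p,cal=None):
    c=cal or manip.calibration(n);T=c['camera_from_world'];q=T[:3,:3]@p+T[:3,3];x,y=q[0]/-q[2],-q[1]/-q[2]
    if n=='wrist':
        t=np.hypot(x,y);k=np.arctan(t)/t;x,y=x*k,y*k
    return c['cx']+c['fx']*x,c['cy']+c['fy']*y
def blobs(im,x0,y0,x1,y1,cond,amin=20):
    m=np.zeros(im.shape[:2],np.uint8);m[y0:y1,x0:x1]=cond(im[y0:y1,x0:x1].astype(int)).astype(np.uint8)*255
    n,l,st,ce=cv2.connectedComponentsWithStats(m)
    return [(int(st[i,4]),ce[i].round(1)) for i in range(1,n) if st[i,4]>=amin]
E
python3 - <<'E'
from h import *
t=cv2.imread('pics/top0.png');s=cv2.imread('pics/side0.png')
dark=lambda a:a.max(2)<60
white=lambda a:a.min(2)>150
for nm,im,box,c,z in [('knob t',t,(150,150,200,205),white,.079),('keys t',t,(232,160,284,198),dark,.056),('keys s',s,(228,170,260,215),lambda a:a.max(2)<75,.056),('bar t',t,(335,165,350,185),lambda a:a.min(2)>130,.065),('knob s',s,(175,245,215,280),white,.079),('bar s',s,(265,125,295,150),lambda a:a.min(2)>130,.065)]:
    for a,ce in blobs(im,*box,c,4):
        n='top' if nm[-1]=='t' else 'side'
        print(nm,a,ce,onz(n,*ce,z).round(4), onz(n,*ce,.068)[:2].round(4))
E
```

```text
knob t 172 [172.4 178.7] [0.5379 0.2763 0.079 ] [0.5387 0.2788]
keys t 135 [269.6 172.7] [ 0.5638 -0.0358  0.056 ] [ 0.5627 -0.0352]
keys t 14 [282.  167.9] [ 0.5802 -0.0762  0.056 ] [ 0.5789 -0.0752]
keys t 144 [244.  183.7] [0.5266 0.0474 0.056 ] [0.5258 0.0471]
keys s 108 [244.8 181.1] [ 0.5623 -0.0284  0.056 ] [ 0.5565 -0.0186]
keys s 172 [241.9 202.8] [0.5275 0.0501 0.056 ] [0.5223 0.0588]
knob s 248 [191.1 259. ] [0.5375 0.2826 0.079 ] [0.5425 0.2777]
bar s 6 [281.  132.5] [ 0.5619 -0.2791  0.065 ] [ 0.5605 -0.2756]
bar s 4 [268.5 146.5] [ 0.5666 -0.1943  0.065 ] [ 0.5652 -0.1912]
```

Emit:
send_rows(increments=[[0,-0.04,-0.037,0,0],[0,-0.04,-0.037,0,0],[0,-0.04,-0.037,0,0],[0,-0.04,-0.037,0,0],[0,-0.04,-0.037,0,0],[0,-0.04,-0.037,0,0],[0,-0.04,-0.037,0,0],[0,-0.04,-0.037,0,0]])

```text
clock: 1.15
position: [0.3663, -0.135, 0.2313]
ee_rot: [-0.0, 0.82, -0.572, 0.0]
contact_force: [0.5, -0.9, -0.0]
width: 0.0003
```

```bash
cat >> h.py <<'E'
from scipy.spatial.transform import Rotation as Ro
def go(p):
    s=manip.get_state();q=s['ee_rot'];R=Ro.from_quat([*q[1:],q[0]])
    print('clock',s['clock'],'pos',s['position'].round(4),'j6',s['qpos'][5].round(3),'F',s['contact_force'].round(1),'w',s['width'],'tool delta',R.inv().apply(np.array(p)-s['position']).round(4),'xaxis',R.apply([1,0,0]).round(3))
E
python3 - <<'E'
from h import *
go([.538,.277,.23])
c=manip.calibration('wrist');im=manip.get_image('wrist');cv2.imwrite('pics/w1.png',im[...,::-1])
for p in [(.563,-.035,.056),(.526,.047,.068),onz('top',343.7,175,.065),(.538,.277,.079)]:print(p,proj('wrist',np.array(p),c))
E
```

```text
clock 1.15 pos [ 0.3663 -0.135   0.2313] j6 0.686 F [ 0.5 -0.9 -0. ] w 0.00030655544385985563 tool delta [-0.3272 -0.3036  0.0013] xaxis [ 0.346 -0.938  0.   ]
(0.563, -0.035, 0.056) (np.float64(232.1044812057587), np.float64(-19.40358165310988))
(0.526, 0.047, 0.068) (np.float64(148.85109929881656), np.float64(-10.78180957763675))
[ 0.55901718 -0.27638166  0.065     ] (np.float64(429.83626512393226), np.float64(68.24599520027694))
(0.538, 0.277, 0.079) (np.float64(12.266398628415686), np.float64(-32.71334671101013))
```

View pics/w1.png

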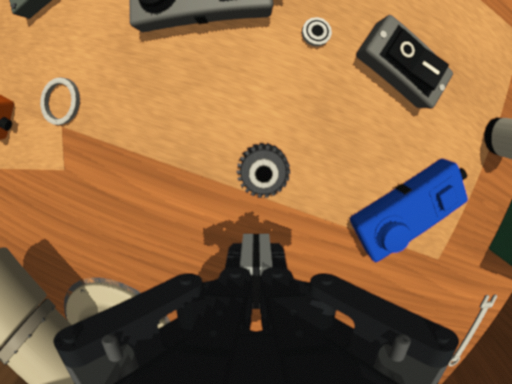

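The wrist view shows the rocker's ON bar at (430,68), exactly where the top-view estimate projects. The gripper is shut and clear. Next stop is above the clutch.

Emit:
send_rows(increments=[[0,-0.041,-0.038,0,0],[0,-0.041,-0.038,0,0],[0,-0.041,-0.038,0,0],[0,-0.041,-0.038,0,0],[0,-0.041,-0.038,0,0],[0,-0.041,-0.038,0,0],[0,-0.041,-0.038,0.05,0],[0,-0.04,-0.0375,0.05,0]])

```text
clock: 2.2
position: [0.5314, 0.2602, 0.1467]
ee_rot: [-0.001, 0.821, -0.571, 0.001]
contact_force: [0.3, -0.7, 0.5]
width: -0.0001
```

```bash
python3 - <<'E'
from h import *
go([.538,.277,.079])
c=manip.calibration('wrist');im=manip.get_image('wrist');cv2.imwrite('pics/w2.png',im[...,::-1])
for p in [(.538,.277,.079)]:print(p,proj('wrist',np.array(p),c))
E
```

```text
clock 2.2 pos [0.5314 0.2602 0.1467] j6 1.554 F [ 0.3 -0.7  0.5] w -8.373258972862821e-05 tool delta [-0.0135 -0.0119  0.0677] xaxis [ 0.347 -0.938  0.   ]
(0.538, 0.277, 0.079) (np.float64(238.01632201750292), np.float64(192.2929346707742))
```

View pics/w2.png

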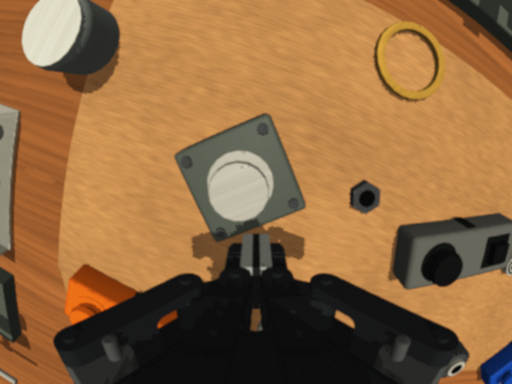

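The knob is centred at about (238,191), matching the estimate's projection. The arm lags its command, so I'll let it settle.

Emit:
send_rows(increments=[[0,0,0,0,0],[0,0,0,0,0]])

```text
clock: 2.5
position: [0.5307, 0.2579, 0.1483]
ee_rot: [-0.0, 0.82, -0.572, 0.0]
contact_force: [0.3, 0.2, 0.9]
width: -0.0002
```

```bash
python3 - <<'E'
from h import *
go([.538,.277,.079])
E
```

```text
clock 2.5 pos [0.5307 0.2579 0.1483] j6 1.552 F [0.3 0.2 0.9] w -0.0001727819228285009 tool delta [-0.0155 -0.0134  0.0693] xaxis [ 0.346 -0.938  0.001]
```

Emit:
send_rows(increments=[[0,-0.0155,-0.0135,0,0],[0,0,0,0.03,0],[0,0,0,0.03,0],[0,0,0,0,0]])

```text
clock: 3.0
position: [0.5369, 0.2776, 0.0865]
ee_rot: [0.001, 0.82, -0.572, -0.001]
contact_force: [1.0, 0.6, -0.3]
width: 0.0002
```

Emit:
send_rows(increments=[[0,0,0,0.008,0],[0,0,0,0.008,0],[0,0,0,0.006,0],[0,0,0,0.004,0],[0,0,0,0,0]])

```text
clock: 3.62
position: [0.5388, 0.2782, 0.063]
ee_rot: [-0.001, 0.821, -0.572, 0.001]
contact_force: [0.8, -0.1, 8.4]
width: 0.0002
```

```bash
python3 - <<'E'
from h import *
go([.538,.277,.063])
E
```

```text
clock 3.625 pos [0.5388 0.2782 0.063 ] j6 1.579 F [ 0.8 -0.1  8.4] w 0.00021663756289913648 tool delta [0.0009 0.0012 0.    ] xaxis [ 0.346 -0.938  0.   ]
```

Emit:
send_rows(increments=[[0,0,0,0.002,0],[0,0,0,0,0]])

```text
clock: 3.88
position: [0.5389, 0.2783, 0.0629]
ee_rot: [-0.002, 0.821, -0.572, 0.001]
contact_force: [-2.6, -0.8, 18.5]
width: -0.0001
```

Emit:
send_rows(increments=[[0,0,0,-0.03,0],[0,0,0,-0.05,0],[0,0,0,0,0]])

```text
clock: 4.25
position: [0.5399, 0.2787, 0.1434]
ee_rot: [-0.003, 0.821, -0.572, 0.002]
contact_force: [0.9, 0.3, -0.2]
width: -0.0001
```

```bash
python3 - <<'E'
from h import *
on=onz('top',343.7,175,.065);print(on)
go([on[0],on[1],.145])
for n in('wrist','side'):
  c=manip.calibration(n);im=manip.get_image(n);cv2.imwrite(f'pics/{n}3.png',im[...,::-1])
  for z in(.079,.063):print(n,proj(n,np.array([.538,.277,z]),c))
a=cv2.imread('pics/wrist3.png');b=cv2.resize(cv2.imread('pics/side3.png')[230:300,150:240],(360,280))
a=a[:280,:440];cv2.imwrite('pics/c3.png',np.hstack([a,b]))
E
```

```text
[ 0.55901718 -0.27638166  0.065     ]
clock 4.25 pos [0.5399 0.2787 0.1434] j6 1.579 F [ 0.9  0.3 -0.2] w -0.00011874658976326545 tool delta [ 0.5273  0.1744 -0.0029] xaxis [ 0.347 -0.938  0.   ]
wrist (np.float64(257.5933308854806), np.float64(212.65561995588874))
wrist (np.float64(257.4607853113915), np.float64(205.8515535439287))
side (np.float64(192.24121466436657), np.float64(257.1622825454458))
side (np.float64(193.00155929984314), np.float64(260.60063719082575))
```

View pics/c3.png

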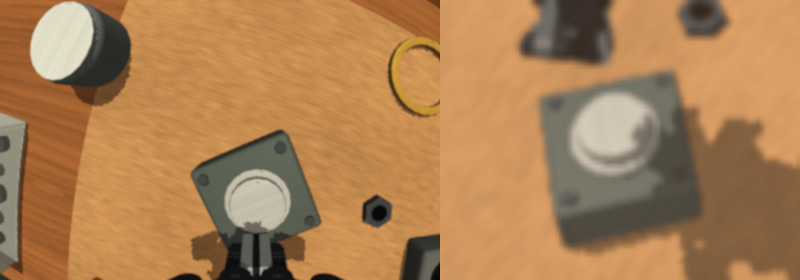

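The hard stop came at z = 0.063 with 18.5 N, and both views show the head resting on the collar. The clutch is down. Now the rocker.

Emit:
send_rows(increments=[[0,0.056,0.0185,0,0],[0,0.056,0.0185,0,0],[0,0.056,0.0185,0,0],[0,0.056,0.0185,0,0],[0,0.056,0.0185,0,0],[0,0.056,0.0185,0,0],[0,0.056,0.0185,0,0],[0,0.056,0.0185,0,0]])

```text
clock: 5.35
position: [0.5525, -0.1949, 0.1373]
ee_rot: [0.0, 0.82, -0.572, -0.002]
contact_force: [0.6, -0.2, 0.8]
width: -0.0003
```

Emit:
send_rows(increments=[[0,0.056,0.0185,0,0],[0,0,0,0,0],[0,0,0,0,0]])

```text
clock: 5.72
position: [0.5548, -0.2518, 0.1375]
ee_rot: [-0.0, 0.82, -0.572, -0.002]
contact_force: [-0.8, -0.6, -0.8]
width: -0.0003
```

```bash
python3 - <<'E'
from h import *
go([.559,-.2764,.075])
n='wrist';c=manip.calibration(n);im=manip.get_image(n);cv2.imwrite(f'pics/{n}4.png',im[...,::-1])
print(n,proj(n,np.array([.559,-.2764,.065]),c))
E
```

```text
clock 5.725 pos [ 0.5548 -0.2518  0.1375] j6 0.677 F [-0.8 -0.6 -0.8] w -0.00027699327168460153 tool delta [0.0248 0.0044 0.0624] xaxis [ 0.346 -0.938 -0.004]
wrist (np.float64(288.6093217714074), np.float64(210.8815651822887))
```

View pics/wrist4.png

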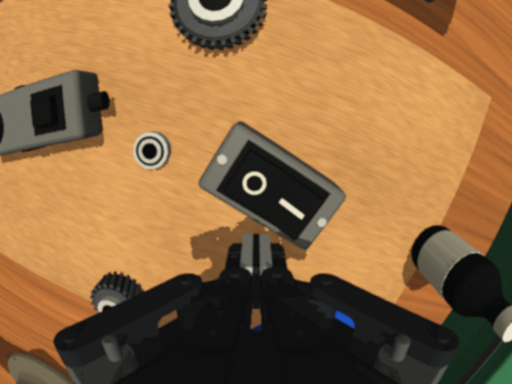

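The ON bar's white mark is at (292,209), against a prediction of (289,211). That's about 2 mm off along tool x, so I'll correct for it.

Emit:
send_rows(increments=[[0,0.027,0.0035,0,0],[0,0,0,0.03,0],[0,0,0,0.03,0],[0,0,0,0,0]])

```text
clock: 6.28
position: [0.5603, -0.2761, 0.077]
ee_rot: [0.0, 0.821, -0.571, -0.004]
contact_force: [0.3, -0.1, 0.0]
width: 0.0005
```

Emit:
send_rows(increments=[[0,0,0,0.007,0],[0,0,0,0.006,0],[0,0,0,0.004,0],[0,0,0,0.003,0],[0,0,0,0,0]])

```text
clock: 6.9
position: [0.5628, -0.2797, 0.0599]
ee_rot: [0.0, 0.82, -0.572, 0.001]
contact_force: [-0.1, -1.3, 3.2]
width: 0.0
```

```bash
python3 - <<'E'
from h import *
go([.559,-.2764,.056])
E
```

```text
clock 6.9 pos [ 0.5628 -0.2797  0.0599] j6 0.645 F [-0.1 -1.3  3.2] w 1.0093112960278667e-05 tool delta [-0.0044  0.0024  0.0039] xaxis [ 0.346 -0.938  0.001]
```

Emit:
send_rows(increments=[[0,0,0,0.003,0],[0,0,0,0.003,0],[0,0,0,0,0]])

```text
clock: 7.28
position: [0.5627, -0.2801, 0.0559]
ee_rot: [0.0, 0.821, -0.572, 0.001]
contact_force: [-2.2, -1.3, 15.4]
width: -0.0002
```

Emit:
send_rows(increments=[[0,0,0,0.002,0],[0,0,0,0,0]])

```text
clock: 7.52
position: [0.5628, -0.2802, 0.0558]
ee_rot: [0.0, 0.821, -0.572, 0.002]
contact_force: [-6.0, -0.9, 24.1]
width: -0.0001
```

Hard stop at z = 0.0558 with 24 N, so the rocker is fully on. I'll retract and look.

Emit:
send_rows(increments=[[0,0,0,-0.03,0],[0,0,0,-0.05,0],[0,-0.04,-0.02,0,0],[0,0,0,0,0]])

```text
clock: 8.02
position: [0.5665, -0.2312, 0.1312]
ee_rot: [-0.001, 0.821, -0.571, -0.002]
contact_force: [-0.7, 0.0, -1.5]
width: -0.0005
```

```bash
python3 - <<'E'
from h import *
go([.5635,-.0355,.14])
for n in('wrist','side'):
  im=manip.get_image(n);cv2.imwrite(f'pics/{n}5.png',im[...,::-1])
a=cv2.imread('pics/wrist5.png')[:280,72:512];b=cv2.resize(cv2.imread('pics/side5.png')[110:180,240:330],(360,280))
cv2.imwrite('pics/c5.png',np.hstack([a,b]))
E
```

```text
clock 8.025 pos [ 0.5665 -0.2312  0.1312] j6 0.711 F [-0.7  0.  -1.5] w -0.00046846865675037906 tool delta [-0.1845 -0.0654 -0.0081] xaxis [ 0.349 -0.937 -0.004]
```

View pics/c5.png

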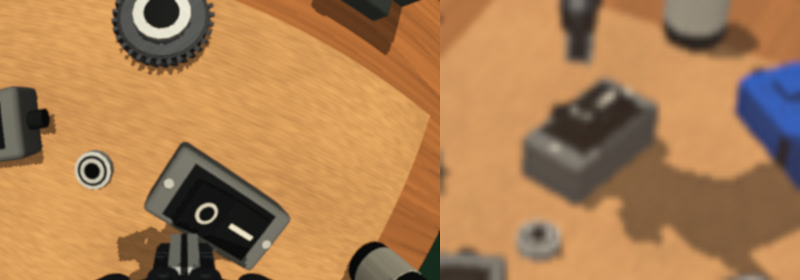

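The OFF half (ring) is now the raised one and the bar half is level, so the rocker is ON. Moving to hover above START, short of it.

Emit:
send_rows(increments=[[0,-0.046,-0.0165,0,0],[0,-0.046,-0.0165,0,0],[0,-0.046,-0.0165,0,0],[0,-0.03,-0.01,0,0],[0,0,0,0,0],[0,0,0,0,0]])

```text
clock: 8.88
position: [0.5648, -0.0575, 0.1309]
ee_rot: [0.0, 0.82, -0.572, -0.0]
contact_force: [0.6, -1.0, 0.3]
width: -0.0001
```

```bash
python3 - <<'E'
from h import *
go([.5635,-.0355,.063])
n='wrist';c=manip.calibration(n);im=manip.get_image(n);cv2.imwrite(f'pics/{n}6.png',im[...,::-1])
print(proj(n,np.array([.5635,-.0355,.056]),c),proj(n,np.array([.526,.047,.068]),c))
for a,ce in blobs(im,0,0,512,235,lambda a:a.max(2)<45,100):print(a,ce,onz(n,*ce,.056,c).round(4))
E
```

```text
clock 8.875 pos [ 0.5648 -0.0575  0.1309] j6 0.994 F [ 0.6 -1.   0.3] w -0.0001360898378684596 tool delta [-0.0211 -0.0064  0.0679] xaxis [ 0.346 -0.938  0.   ]
(np.float64(228.8424575434424), np.float64(196.53544180336002)) (np.float64(115.60587224039818), np.float64(208.88388098146345))
1170 [470.1  29.7] [ 0.778 -0.178  0.056]
266 [505.8  10.6] [ 0.8291 -0.2164  0.056 ]
485 [374.7  89.7] [ 0.6809 -0.1101  0.056 ]
668 [  8.3 118.1] [0.5621 0.1901 0.056 ]
587 [419.  91.] [ 0.6977 -0.1464  0.056 ]
172 [ 62.6 127.9] [0.5709 0.1187 0.056 ]
2416 [234.7 190. ] [ 0.57  -0.038  0.056]
2273 [127.1 199.3] [0.5319 0.0431 0.056 ]
284 [290.3 180.4] [ 0.5916 -0.075   0.056 ]
113 [336.2 229.6] [ 0.5668 -0.1262  0.056 ]
```

View pics/wrist6.png

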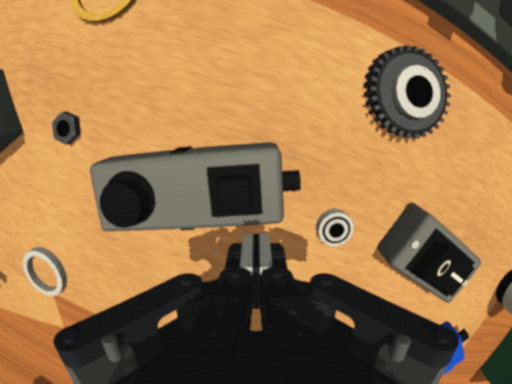

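Wrist view: the START key's top is the inner square at about (235.5,194), inside a dark surround. The STOP mushroom is at (127,199). My prediction was (229,196.5), so I'll refine it.

```bash
python3 - <<'E'
from h import *
c=manip.calibration('wrist')
print(onz('wrist',235.5,194,.056,c),onz('top',269.6,172.7,.050))
im=cv2.imread('pics/wrist6.png')[165:230,195:275];t=cv2.imread('pics/top0.png')[160:186,254:286]
f=lambda a,s:cv2.convertScaleAbs(cv2.resize(a,None,fx=s,fy=s,interpolation=cv2.INTER_CUBIC),alpha=2.5)
a=f(im,5);b=cv2.resize(f(t,12),(400,325));cv2.imwrite('pics/c6.png',np.hstack([a,b]))
go([.565,-.037,.063])
E
```

```text
[ 0.56725943 -0.03995011  0.056     ] [ 0.56435721 -0.03603342  0.05      ]
clock 8.925 pos [ 0.5649 -0.0577  0.131 ] j6 0.994 F [0.2 0.  0.5] w 1.6525408318997962e-06 tool delta [-0.0195 -0.0073  0.068 ] xaxis [ 0.346 -0.938  0.   ]
```

View pics/c6.png

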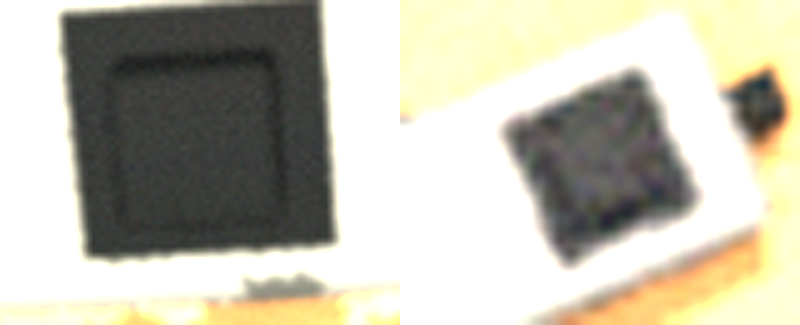

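Emit:
send_rows(increments=[[0,-0.0176,-0.0077,0,0],[0,0,0,0.035,0],[0,0,0,0.028,0],[0,0,0,0,0],[0,0,0,0,0]])

```text
clock: 9.55
position: [0.5667, -0.0373, 0.0693]
ee_rot: [-0.0, 0.82, -0.572, 0.001]
contact_force: [0.2, 0.1, 0.0]
width: -0.0001
```

```bash
python3 - <<'E'
from h import *
go([.566,-.0385,.050])
for n in('wrist','side'):
  im=manip.get_image(n);cv2.imwrite(f'pics/{n}7.png',im[...,::-1])
a=cv2.imread('pics/wrist7.png')[:300,70:470];b=cv2.resize(cv2.imread('pics/side7.png')[150:225,195:295],(400,300))
cv2.imwrite('pics/c7.png',np.hstack([a,b]))
E
```

```text
clock 9.55 pos [ 0.5667 -0.0373  0.0693] j6 1.029 F [0.2 0.1 0. ] w -0.00010077963525181585 tool delta [0.0008 0.0011 0.0193] xaxis [ 0.346 -0.938  0.001]
```

View pics/c7.png

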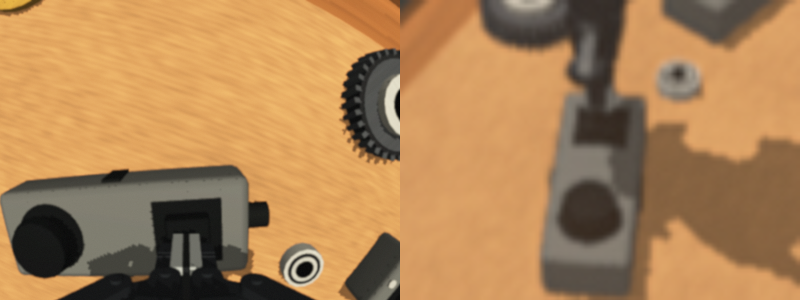

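The shut fingertips sit centred over the key and well clear of STOP. Pressing in small steps.

Emit:
send_rows(increments=[[0,0,0,0.006,0],[0,0,0,0.005,0],[0,0,0,0.003,0],[0,0,0,0.003,0],[0,0,0,0,0]])

```text
clock: 10.28
position: [0.5658, -0.0373, 0.0517]
ee_rot: [0.0, 0.821, -0.572, -0.0]
contact_force: [-1.9, 0.3, 6.0]
width: -0.0002
```

Emit:
send_rows(increments=[[0,0,0,0.002,0],[0,0,0,0.001,0],[0,0,0,0,0]])

```text
clock: 10.65
position: [0.5658, -0.0373, 0.05]
ee_rot: [0.0, 0.821, -0.572, 0.0]
contact_force: [-3.3, 0.6, 11.3]
width: -0.0003
```

The key bottomed at z = 0.050 (6 mm of travel) with 11 N. I'll retract and check.

Emit:
send_rows(increments=[[0,0,0,0,0],[0,0,0,-0.02,0],[0,0,0,-0.05,0],[0,0,0,-0.05,0],[0,0.05,0.03,-0.02,0],[0,0.05,0.03,0,0],[0,0,0,0,0],[0,0,0,0,0]])

```text
clock: 11.65
position: [0.5441, -0.1516, 0.188]
ee_rot: [-0.0, 0.82, -0.572, -0.001]
contact_force: [0.1, 0.6, 0.0]
width: 0.0001
```

```bash
python3 - <<'E'
from h import *
go([.566,-.0385,.050])
for n in('wrist','side','top'):
  im=manip.get_image(n);cv2.imwrite(f'pics/{n}8.png',im[...,::-1])
t=cv2.imread('pics/top8.png');t0=cv2.imread('pics/top0.png')
f=lambda i:cv2.resize(i[105:255,90:430],(544,240))
a=cv2.imread('pics/side8.png')[80:350,60:380]
cv2.imwrite('pics/c8.png',np.vstack([f(t0),f(t)]));cv2.imwrite('pics/s8.png',cv2.resize(a,(640,540)))
for im in(t0,t):print(blobs(im,232,160,284,198,lambda a:a.max(2)<60,14),blobs(im,150,150,200,205,lambda a:a.min(2)>150))
E
```

```text
clock 11.65 pos [ 0.5441 -0.1516  0.188 ] j6 0.822 F [0.1 0.6 0. ] w 8.73945076999402e-05 tool delta [-0.0984 -0.0597  0.1381] xaxis [ 0.345 -0.938 -0.001]
[(135, array([269.6, 172.7])), (14, array([282. , 167.9])), (144, array([244. , 183.7]))] [(172, array([172.4, 178.7]))]
[(132, array([269.6, 172.8])), (14, array([282. , 167.9])), (143, array([244. , 183.8]))] [(178, array([172.9, 179. ]))]
```

View pics/c8.png

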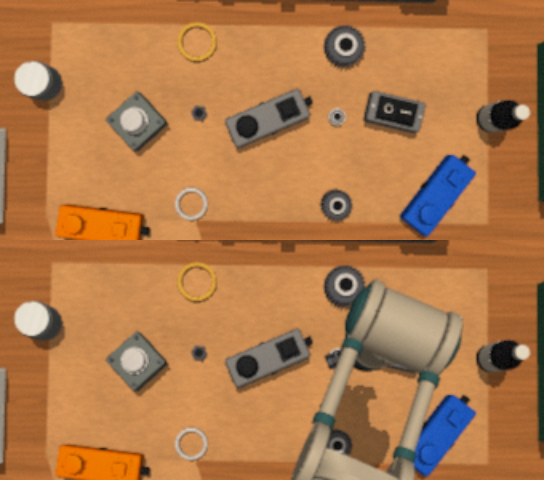

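View pics/s8.png

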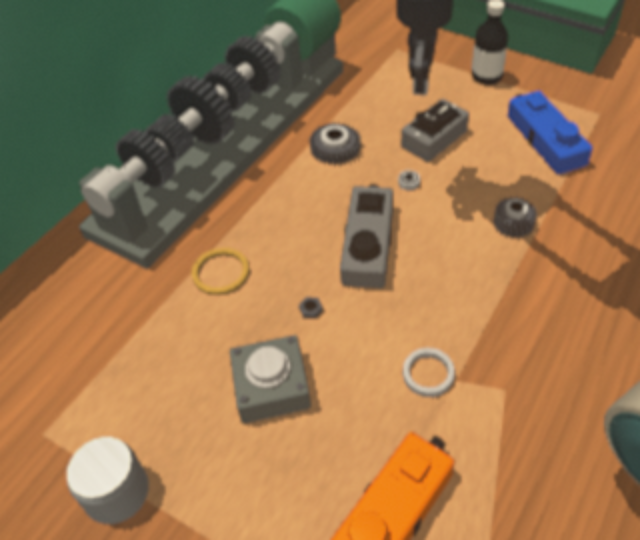

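The pendant hasn't moved: its blobs are within 0.1 px of the start. The loose parts are in place, the clutch is down, the rocker is ON, and the tool is free in the air with zero force. Handing in.

```bash
python3 -c "
from rig import manip
print(manip.sign_off())"
```

```text
the job is handed in; nothing more can be done
None
```

I ran the start sequence in order and handed the job in at about 11.7 s of the 64 s allowed; the hand-in gives no verdict.

1. **Clutch:** I pushed the plunger down to a hard stop at 63 mm above the bench, with 18 N on the tool. That is its fully-down height.
2. **Rocker:** I pressed the ON half to a hard stop at 55.8 mm with 24 N. The images afterwards show the OFF half raised and the ON half level.
3. **START:** I pressed the key to 50 mm, its full 6 mm of travel, with 11 N, held it briefly and let go.

**Last checks:** the pendant's keys are within 0.1 px of where they started in the top view. The visible loose parts look unmoved, the clutch head sits on its collar, and the arm is clear with near-zero force. STOP was never approached.

**Limits of these checks:**
- **START springing back:** I judged this only from the unchanged images.
- **Bearing and small gear:** the arm partly hid both in the final top view, but the side view shows them in place.
- **START position:** the top and wrist cameras disagreed by about 5 mm, so I aimed between them, still well on the key.

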